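# Change over the kitchen scale from the pull-out tray

## Task

Change over what stands on the kitchen scale: the clear flip-lid box has been weighed and goes flat into a free bay of the pull-out tray under the wire shelf, and the open round tin from that tray goes upright onto the middle of the scale's pan. The spice jar and the salt shaker stand in the tray's way: first stand both of them aside on the wooden board, then pull the tray out and change over box and tin, push the tray fully home, and at the last stand jar and shaker back upright on the very spots where each one stood. Leave the tape roll in its bay and keep the open tin upright throughout.

Things in the scene. Friction and masses are not known exactly. Their poses are not given: they have to be found in the camera images.
- spice_jar: Upright round spice jar with black flip cap, 45 mm diameter, 105 mm high, about 0.11 kg; origin at the centre of its underside, z up. Stands in front of the tray, left or right of the middle; must finish where it stood at the start.
- salt_shaker: Upright round clear glass salt shaker with a grey domed top, 44 mm diameter (34 mm above 74 mm height), 90 mm high, about 0.1 kg; origin at the centre of its underside, z up. Stands in front of the tray beside the spice jar; must finish where it stood at the start.
- cheese_tin: Open, lidless round metal tin with white contents, 66 mm diameter, 52 mm high, about 0.12 kg; origin at the centre of its underside, z up. At the start it stands in one of the tray's bays, seen through the wires of the shelf.
- flip_box: Clear closed flip-lid box with small coloured discs in it, 44 mm high, about 0.06 kg; its body is 61 mm along its x and 84 mm along its y, its lid (z 42 to 44 mm) 64 mm by 88 mm and a small lip stands 4 mm further out at -x; the lid stays shut. Origin at the centre of its underside, z up. At the start it lies on the scale's pan. It is gripped across its x.
- tape_roll: Roll of beige masking tape lying flat in another bay of the tray, 96 mm diameter, 25 mm high; origin at the centre of its underside. It stays there.
- shelf_riser: Low stainless wire shelf, 184 mm along x, 364 mm along y, top wires at 86 mm, fixed to the table; origin on the table under its centre, x towards its back (away from the robot), y to its left, z up. Nothing can be reached through its wires; the tray slides out of its front, along -x.
- tray (a joint): Travel in m of the aluminium pull-out tray: 0 fully home under the shelf, 0.165 fully out towards the robot (along the shelf's -x). Friction about 2 N; stays where it is left. Its handle is a dark level bar along y on the front panel, 120 mm long, 11 mm thick, with about 30 mm free behind it; see tray_floor.
- tray_floor (a point): Centre of the tray's inner floor, 14 mm above the table; moves with the tray, axes as the shelf's. Floor 160 mm along x, 326 mm along y; two dividers along x (4 mm thick, 32 mm high) make three bays 106 mm wide, centred at y = -110, 0, +110 mm. Walls 42 mm high, front panel 56 mm, inner face at x = -80 mm. Middle of the handle bar: x = -125, y = 0, z = +36 mm from this point.
- board: Wooden cutting board, 250 mm along its x, 170 mm along its y, top 15 mm above the table, fixed; origin on the table under its centre. The side area for jar and shaker.
- scale: Flat white digital kitchen scale, 155 mm along its x, 185 mm along its y, fixed; origin on the table under its centre. Its pan is the raised plate, 100 mm along x by 172 mm along y, centred at x = +22 mm, y = 0, top 22 mm above the table; the keys and display lie at its -x end, towards the robot.
Things that resemble listed ones, but are neither listed nor needed, are in the scene too. Several things have the shape of the scale; the one meant has the colours described above.

How it is judged:
By the outcome, as a careful person would: the job done as asked, in the order asked, and still so for the second after the job is handed in, with the robot touching nothing.
It also fails if it takes over 149 s, if anything falls off the work surface, if the arm or the gripper's body presses on something with over 40 N, if the wrist force passes 120 N, or if a joint passes its speed limit or range.

## Robot

A 6-joint arm with a two-finger parallel gripper is mounted at the origin on a cart in front of the work surface, level with it; the furniture and walls round the work are solid. World frame = base frame: x ahead of the robot, y to its left, z up, the work surface at z = 0. Lengths are in mm, angles in rad, forces in N, time in s.
With the tool pointing down it reaches from about 300 to 775 mm from the base axis. Payload 14.6 kg.
Tool frame: the origin (TCP) lies between the finger pads; the fingertips stand 25 mm ahead of it and the grasp point (between the pads) lies 6 mm ahead of it; z points along the fingers, y is the line along which they close (so a half turn about z gives the same grasp; the last joint's range is limited). The gripper opens to 94 mm and grips with 3 to 60 N. Pads are 16 mm wide; open, the fingers measure 119 mm over their backs; the gripper's body (75 mm by 177 mm) begins 78 mm behind the grasp point.
Start: joints at [-1.319, 0.3, 1.521, -0, 1.321, -0.067], TCP at [172.378, -522.279, 230.446] pointing down, gripper open.
Joint ranges: [-3.03, 3.03], [-0.79, 2.21], [0.23, 2.52], [-1.04, 4.18], [0, 3.07], [-2.55, 2.55]. Speed limits (rad/s): [2.22, 2.22, 2.57, 3.14, 3.14, 3.14].

## Interface

Orientations are given as [roll, pitch, yaw] about the fixed x, y, z axes, in that order (R = Rz(yaw) Ry(pitch) Rx(roll)).
In Python, from cell import manip gives the robot as it stands. The module is installed in compiled form; this text tells all that it offers.
- The arm moves only by the tool step_arm, never from a script. Its argument "series" is one flat list of numbers, 5 for each row, row after row: the shift along the world's x, y, z in mm, then the turn about the world's z in rad, then the closure, from 0 (fully open) to 1 (shut). In form: [dx, dy, dz, spin, jaw, dx, dy, dz, spin, jaw, ...]. A call has 1 to 20 rows; each row shifts and turns the commanded pose from where the row before left it; what a row does not reach is not made up. A row lasts 1/8 s, in which the tool goes at most 62.5 mm and 10.7 degrees, less where a joint would pass 70% of its speed; a pose out of reach is approached as far as the arm can. A call is refused whole if a number of a shift passes 62.5 or a number of a turn 0.188, either way. A call with a gripper value outside its range is refused whole. The fingers move at their own pace and stop on an object; "squeeze" is the grip in N (left out, the last holds). Time passes only in rows, so rows that do not move let the fingers close. It gives the time, the measured TCP pose, the force, the opening and the grip force at its end, in the units of the state.
- manip.read_state(): the state, without advancing time (a new reading comes with each control period).
- manip.camera(name): name is "scene" or "top" or "wrist"; returns (picture, depth): 480x640x3 uint8, blue, green, red; 480x640 float32, mm along the optical axis (not along the pixel's ray), 0 where there is no reading.
- manip.camera_info(name): a dict with "fovy" (degrees; the focal length in pixels is half the picture's height over the tangent of half this angle, whatever the lens; pixels are square), "cx", "cy" (the principal point, pixels), "eye" and "orientation" of the camera in the world. Camera axes: x right, y down, z forward; pixel columns grow to the right and rows downward; lengths in mm; the calibration is good to about 2 mm. The wrist camera is an equidistant fisheye: a pixel r from the principal point sees the ray r / f radians off the axis. A picture is of the moment at which its call begins: read the wrist's pose just before it. camera_info takes no time and is no camera call; for the wrist camera it gives the pose at the moment of the call.
- manip.sign_off(): hands the job in; it is judged then, once.
The state is a dict: "clock": time; "joints": joint angles; "qd": joint speeds; "effort": joint torques, N m; "eef_pos": TCP position; "eef_rot": TCP orientation; "wrist_force": force on the tool from outside, world axes, zero at the start; "moment": the same for the moment, N m; "finger_gap": finger opening in mm; "finger_force": force on a finger pad.
Only numpy, scipy, OpenCV 4.12 (cv2) and the standard library are available. Lean on these libraries where they do the work, as an engineer would, in place of code of your own. Each camera call takes 0.05 s, during which the arm holds its last target. There are 200 camera calls.

## Working session

There is one attempt and no reset: what is moved stays moved. The work goes in short steps, Python scripts to look and compute and a tool call to move; the robot and the scene stay as the last step left them, time stands still between calls to the robot, and variables do not carry over. Pictures are saved under pics/ and viewed, at most 14 in all, crops included, and the job is handed in when it is done.

Besides the shell and the picture viewer there is one more tool, called after "Emit:" as a command line: name --argument value ..., lists and objects as JSON in quotes. step_arm: Moves the arm, as the interface text tells. Its arguments: {"type":"object","properties":{"series":{"type":"array"},"squeeze":{"type":"number"}},"required":["series"]}

```bash
mkdir -p pics; cat > h.py <<'E'
from cell import manip
import numpy as np, cv2
from scipy.spatial.transform import Rotation as R
def snap(n,f):
    i=manip.camera_info(n); p,d=manip.camera(n); cv2.imwrite(f'pics/{f}.png',p); np.savez(f'pics/{f}.npz',d=d,i=np.array(i,dtype=object)); return p,d,i
def Rm(o):
    o=np.array(o,float)
    return o if o.shape==(3,3) else (R.from_euler('xyz',o).as_matrix() if o.size==3 else R.from_quat(o).as_matrix())
def load(f):
    z=np.load(f'pics/{f}.npz',allow_pickle=True); return z['d'],z['i'].item()
def w(f,u,v,z=None,fish=False):
    d,i=load(f); fl=240/np.tan(np.radians(i['fovy'])/2); a=np.array([u-i['cx'],v-i['cy']],float)
    if fish:
        r=np.hypot(*a); t=r/fl; ray=np.array([*(a/max(r,1e-9)*np.tan(t)),1])
    else: ray=np.array([*(a/fl),1])
    ray=Rm(i['orientation'])@ray; e=np.array(i['eye'],float)
    s=d[int(v),int(u)] if z is None else (z-e[2])/ray[2]
    return e+s*ray
E
python3 - <<'E'
from h import *
for n in('scene','top'):
    p,d,i=snap(n,n+'0'); print(i)
print(manip.read_state())
E
```

```text
{'fovy': 54.06644608044227, 'cx': 309.4351790515596, 'cy': 245.10913066147435, 'eye': array([-293.87644822,  945.79321643,  715.18994893]), 'orientation': array([-2.01923236, -0.00382816, -2.44475333])}
{'fovy': 53.076876536809, 'cx': 326.23116794092306, 'cy': 238.81586452809606, 'eye': array([ 461.99466466, -141.17918934, 1392.24763342]), 'orientation': array([-3.03215432,  0.01449506, -1.5534814 ])}
{'clock': 0.1, 'joints': array([-1.31856626e+00,  3.00399565e-01,  1.52151872e+00,  3.69033413e-06,
        1.32067471e+00, -6.65991122e-02]), 'qd': array([-0.00107646, -0.0022234 , -0.00173304, -0.00020368, -0.00167988,
       -0.00045236]), 'effort': array([-6.56856116e-06, -5.32643294e+01, -3.53284836e+01,  7.09174946e-02,
        2.34395522e-02, -5.91219737e-05]), 'eef_pos': array([ 172.34773124, -522.0842473 ,  229.95192957]), 'eef_rot': array([-3.14059476e+00, -7.01395837e-05,  3.18828228e-01]), 'wrist_force': array([-0.7306912 , -0.5823718 , -0.09112324]), 'moment': array([ 0.00896413, -0.00621413, -0.01171062]), 'finger_force': 0.0, 'finger_gap': 93.96776296469481}
```

View pics/top0.png

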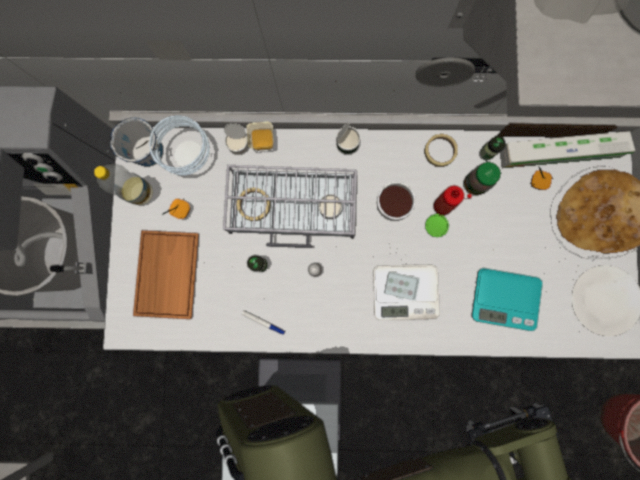

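View pics/scene0.png

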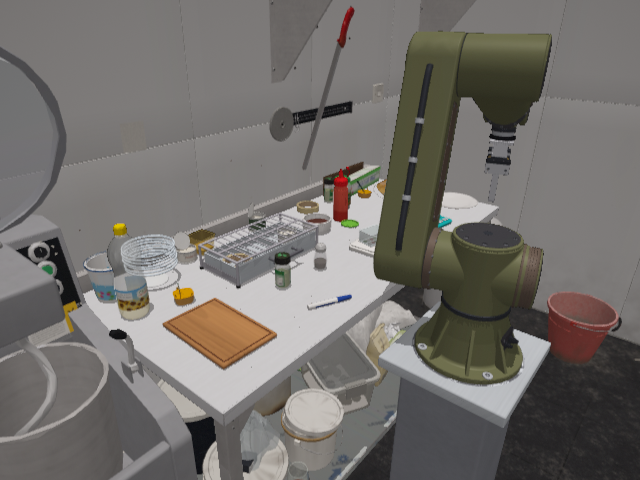

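The top view shows the jar at (257,263), shaker (315,269), tray handle (290,241), tape bay (253,204), tin (331,207), board (167,275) and white scale with box (403,286). I'll enlarge it.

```bash
python3 - <<'E'
import cv2
p=cv2.imread('pics/top0.png')
cv2.imwrite('pics/c1.png',cv2.resize(p[155:305,215:375],None,fx=5,fy=5,interpolation=cv2.INTER_CUBIC)[:600*5//4][:750][:, :800][0:600] )
cv2.imwrite('pics/c2.png',cv2.resize(p[255:330,365:445],None,fx=8,fy=8,interpolation=cv2.INTER_CUBIC))
from h import *
for n,u,v,z in [('jar',257,263,105),('shak',315.5,269,90),('hand',290,242,50),('shelfFL',224,232,86),('shelfFR',355,236,86),('shelfBL',228,168,86),('shelfBR',356,170,86),('tin',331,207,60),('tape',253,204,39),
 ('bTL',142,231,15),('bTR',199,233,15),('bBL',134,316,15),('bBR',194,318,15),('box',403,286,66),('sTL',374,266,15),('sTR',437,265,15),('sBL',375,319,15),('sBR',440,318,15)]:
    print(n,w('top0',u,v,z).round(), w('top0',u,v).round())
E
```

```text
jar [535.  65. 105.] [535.  65. 104.]
shak [522. -92.  90.] [522. -92.  89.]
hand [599. -17.  50.] [604. -13.  -3.]
shelfFL [620. 161.  86.] [630. 181.   2.]
shelfFR [ 614. -198.   86.] [ 625. -202.   -4.]
shelfBL [799. 158.  86.] [799. 157.  88.]
shelfBR [ 799. -199.   86.] [ 799. -199.   84.]
tin [ 698. -131.   60.] [ 699. -131.   56.]
tape [707.  92.  39.] [712.  97.  12.]
bTL [627. 417.  15.] [627. 417.  16.]
bTR [624. 250.  15.] [626. 255.  -0.]
bBL [383. 425.  15.] [382. 432.  -1.]
bBR [381. 253.  15.] [380. 257.   2.]
box [ 481. -332.   66.] [ 481. -331.   70.]
sTL [ 537. -257.   15.] [ 538. -258.   -2.]
sTR [ 543. -436.   15.] [ 544. -440.    0.]
sBL [ 387. -260.   15.] [ 386. -262.    1.]
sBR [ 393. -444.   15.] [ 392. -447.   -1.]
```

View pics/c1.png

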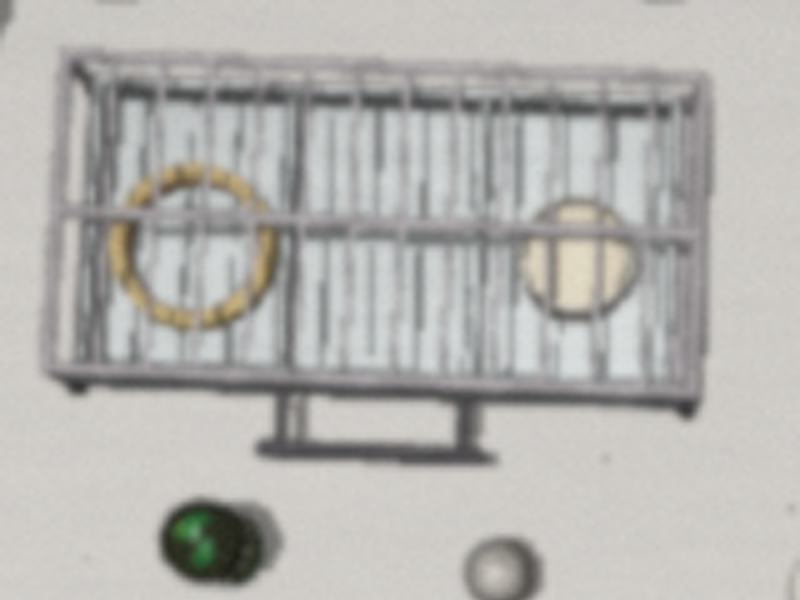

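View pics/c2.png

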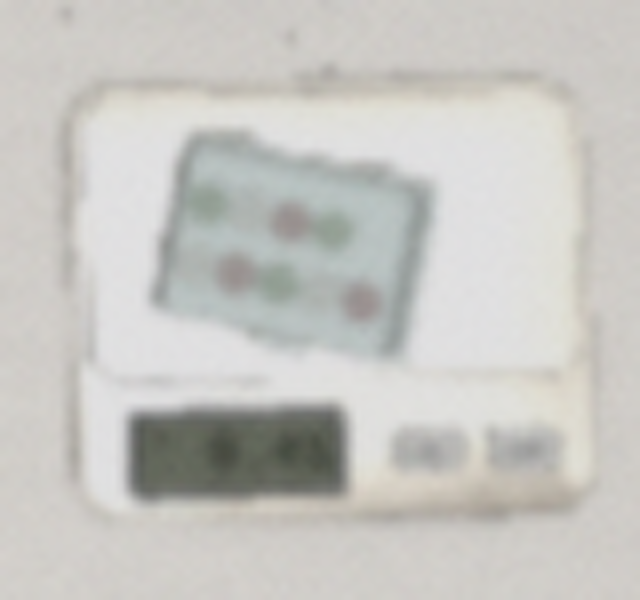

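The crops show the jar top at about (203,540), shaker top (503,570), tin in the right bay at (580,258) and handle bar (260–495, 452). The box is tilted, with corners (190,135), (430,185), (400,355), (155,300) and its lip towards the robot. Next step is to refine these with depth.

```bash
python3 - <<'E'
from h import *
d,i=load('top0'); fl=240/np.tan(np.radians(i['fovy'])/2)
v,u=np.mgrid[:480,:640]; ray=np.stack([(u-i['cx'])/fl,(v-i['cy'])/fl,np.ones(u.shape)],-1)
P=(ray*d[...,None])@Rm(i['orientation']).T+i['eye']
np.save('pics/P.npy',P)
for n,c,lo,hi in [('jar',(535,65),95,115),('jar2',(535,65),40,115),('shak',(522,-92),80,100),('shak2',(522,-92),30,100),('box',(481,-332),55,80),('hand',(585,-17),35,70)]:
    m=(abs(P[...,0]-c[0])<60)&(abs(P[...,1]-c[1])<80)&(P[...,2]>lo)&(P[...,2]<hi)
    if n=='hand': m&=P[...,0]<600
    q=P[m]; print(n,len(q),q.mean(0).round(1),q.min(0).round(),q.max(0).round(),(q.min(0)+q.max(0)).round(1)/2)
c1=lambda a,b,z:w('top0',215+a/5-.4,155+b/5-.4,z)
for n,a,b,z in [('sTL',65,52,86),('sTR',707,75,86),('sBR',697,393,86),('sBL',45,373,86),('hL',260,447,50),('hR',495,458,50),('tin',580,258,62),('tape',193,247,39)]: print(n,c1(a,b,z).round(1))
c2=lambda a,b,z:w('top0',365+a/8-.4,255+b/8-.4,z)
q=np.array([c2(*k,66) for k in [(190,135),(430,185),(400,355),(155,300)]]); print(q.round(),q.mean(0))
for a,b in [(0,1),(3,2)]: e=q[a]-q[b]; print('yaw',np.arctan2(-e[0],e[1]),np.linalg.norm(e))
for a,b in [(0,3),(1,2)]: e=q[a]-q[b]; print('yaw',np.arctan2(e[1],e[0]),np.linalg.norm(e))
print('pan',[c2(*k,22).round() for k in [(80,90),(575,90),(590,370),(95,380)]])
E
```

```text
jar 223 [536.6  70.7 104. ] [516.  49.  96.] [559.  92. 111.] [537.6  70.8 103.4]
jar2 356 [547.8  56.4  87.5] [514. -13.  40.] [595.  92. 111.] [554.5   39.7   75.65]
shak 104 [523.4 -86.6  86.1] [ 509. -102.   80.] [539. -71.  94.] [523.75 -86.45  87.05]
shak2 179 [522.7 -89.9  72.5] [ 505. -109.   32.] [544. -69.  94.] [524.45 -88.6   63.  ]
box 747 [ 482.3 -330.3   66.1] [ 446. -379.   57.] [ 521. -282.   74.] [ 483.45 -330.75   65.65]
hand 217 [584.2 -12.2  53.7] [526. -95.  36.] [600.  61.  68.] [563.1 -16.8  52.2]
sTL [808. 159.  86.]
sTR [ 799.8 -199.1   86. ]
sBR [ 621.8 -195.5   86. ]
sBL [627.3 162.9  86. ]
hL [591.8  48.3  50. ]
hR [587.7 -84.1  50. ]
tin [ 700.1 -130.    62. ]
tape [707.3  91.8  39. ]
[[ 520. -292.   66.]
 [ 504. -374.   66.]
 [ 446. -364.   66.]
 [ 463. -280.   66.]] [ 483.1474246  -327.45202721   66.        ]
yaw -0.18931138514080234 83.7331610243438
yaw -0.20316871790126897 85.3473098629347
yaw -0.20511898487302294 57.81803557758239
yaw -0.17758133082531583 58.99751896983257
pan [array([ 537., -258.,   22.]), array([ 540., -433.,   22.]), array([ 441., -438.,   22.]), array([ 435., -264.,   22.])]
```

Emit:
step_arm --series '[40, 62, 0, -0.16, 0, 40, 62, 0, -0.159, 0, 40, 62, 0, 0, 0, 40, 62, 0, 0, 0, 40, 62, 0, 0, 0, 40, 62, 0, 0, 0, 40, 62, 0, 0, 0, 30, 50, 0, 0, 0, 0, 0, 0, 0, 0, 0, 0, 0, 0, 0]'

```text
clock: 1.35
eef_pos: [439.3, -104.8, 230.2]
eef_rot: [-3.142, 0.001, 0.0]
wrist_force: [0.7, -0.7, 0.2]
finger_gap: 94.1
finger_force: 0.0
```

```bash
python3 - <<'E'
from h import *
p,d,i=snap('wrist','w1'); print(i)
E
```

```text
{'fovy': 65.70646984690485, 'cx': 319.1177595012177, 'cy': 239.03182350347433, 'eye': array([ 517.95241938, -104.63081993,  383.40948031]), 'orientation': array([ 2.86837685e+00,  5.87260596e-04, -1.57080537e+00])}
```

View pics/w1.png

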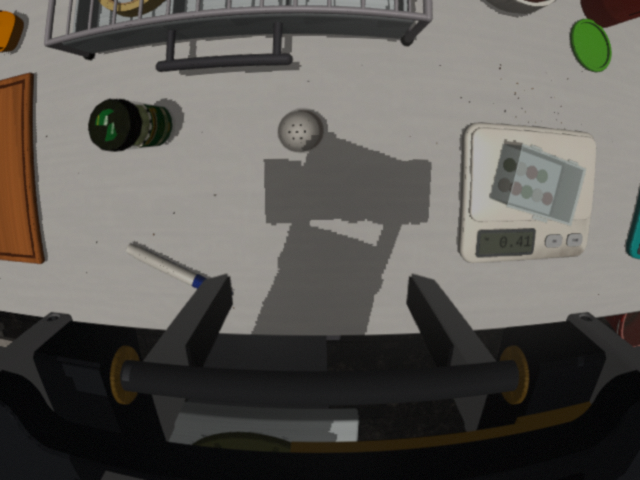

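The wrist view shows the jar cap at (115,125), shaker dome (300,131), handle bar (158–292, ~63) and box on the scale with corners (508,142), (585,165), (573,222), (492,200).

```bash
python3 - <<'E'
from h import *
W=lambda u,v,z:w('w1',u,v,z,True).round(1)
print('jar',W(115,125,105),'shk',W(298,130,90),W(300,131,82),'hL',W(158,66,50),'hR',W(292,61,50))
q=np.array([W(508,142,66),W(585,165,66),W(573,222,66),W(492,200,66)]);print(q,q.mean(0))
print('scale',[W(*k,20) for k in[(467,125),(594,134),(587,259),(462,260)]])
E
```

```text
jar [536.9  62.7 105. ] shk [524. -88.  90.] [523.3 -89.2  82. ] hL [593.4  47.   50. ] hR [587.8 -80.5  50. ]
[[ 521.9 -278.6   66. ]
 [ 507.9 -377.    66. ]
 [ 447.5 -368.8   66. ]
 [ 466.8 -265.4   66. ]] [ 486.025 -322.45    66.   ]
scale [array([ 536.3, -254.5,   20. ]), array([ 544.8, -428.5,   20. ]), array([ 390. , -442.4,   20. ]), array([ 392.5, -259.8,   20. ])]
```

Emit:
step_arm --series '[6, 57, 0, 0, 0, 6, 57, 0, 0, 0, 6, 57, 0, 0, 0, 0, 0, 0, 0, 0, 0, 0, 0, 0, 0]'

```text
clock: 2.02
eef_pos: [457.5, 65.1, 230.4]
eef_rot: [3.141, 0.0, -0.001]
wrist_force: [-0.4, -0.3, 0.7]
finger_gap: 93.9
finger_force: 0.0
```

```bash
python3 - <<'E'
from h import *
p,d,i=snap('wrist','w2'); print(i['eye'],manip.read_state()['eef_pos'])
cv2.imwrite('pics/w2c.png',cv2.resize(p[0:260,190:450],None,fx=2.3,fy=2.3))
E
```

```text
[536.09185274  65.22970304 383.64432134] [457.54546757  64.82830164 230.42548219]
```

View pics/w2c.png

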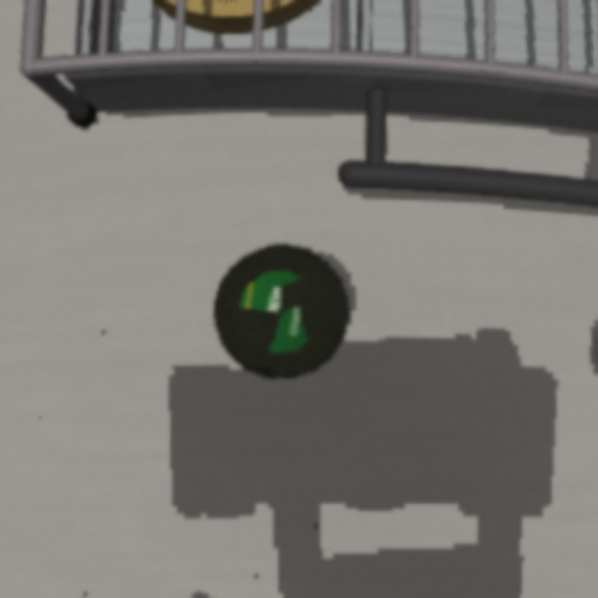

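The jar is at crop (282,311), directly under the camera, which puts it at about (538,70). Picking it now.

Emit:
step_arm --series '[40, 3, 0, 0, 0, 40.5, 2, 0, 0, 0, 0, 0, -50, 0, 0, 0, 0, -50, 0, 0, 0, 0, -40, 0, 0, 0, 0, -17, 0, 0, 0, 0, 0, 0, 0, 0, 0, 0, 0, 1, 0, 0, 0, 0, 1, 0, 0, 0, 0, 1, 0, 0, 0, 0, 1, 0, 0, 0, 0, 1]' --squeeze 12

```text
clock: 3.58
eef_pos: [538.1, 71.4, 73.5]
eef_rot: [-3.142, -0.0, -0.0]
wrist_force: [1.3, -0.5, 0.5]
finger_gap: 47.7
finger_force: 0.0
```

Emit:
step_arm --series '[0, 0, 0, 0, 1, 0, 0, 0, 0, 1, 0, 0, 0, 0, 1]'

```text
clock: 3.95
eef_pos: [538.1, 71.4, 73.5]
eef_rot: [-3.142, -0.0, -0.0]
wrist_force: [-0.6, 0.3, 1.0]
finger_gap: 44.6
finger_force: 12.0
```

Emit:
step_arm --series '[0, 0, 30, 0, 1, 0, 0, 40, 0, 1, 2, 44, 0, 0, 1, 2, 44, 0, 0, 1, 2, 44, 0, 0, 1, 2, 44, 0, 0, 1, 2, 44, 0, 0, 1, 2, 44, 0, 0, 1, 0, 0, 0, 0, 1, 0, 0, -30, 0, 1, 0, 0, -15, 0, 1, 0, 0, 0, 0, 1]'

```text
clock: 5.45
eef_pos: [549.8, 334.5, 97.5]
eef_rot: [3.141, 0.002, -0.001]
wrist_force: [-0.2, -0.1, -0.2]
finger_gap: 44.7
finger_force: 12.0
```

Emit:
step_arm --series '[0, 0, -5, 0, 1, 0, 0, -3.5, 0, 1, 0, 0, 0, 0, 1, 0, 0, 0, 0, 1]'

```text
clock: 5.95
eef_pos: [550.2, 335.4, 90.2]
eef_rot: [-3.141, -0.0, -0.0]
wrist_force: [-0.7, -0.2, -0.7]
finger_gap: 44.9
finger_force: 12.0
```

Emit:
step_arm --series '[0, 0, -1.5, 0, 1, 0, 0, 0, 0, 1, 0, 0, 0, 0, 0, 0, 0, 0, 0, 0, 0, 0, 0, 0, 0, 0, 0, 50, 0, 0, 0, 0, 60, 0, 0, -3, -47, 0, 0, 0, -3, -47, 0, 0, 0, -3, -47, 0, 0, 0, -3, -47, 0, 0, 0, -3, -47, 0, 0, 0, -3, -47, 0, 0, 0, -3, -47, 0, 0, 0, -3, -47, 0, 0, 0, -3, -47, 0, 0, 0, 0, 0, 0, 0, 0]'

```text
clock: 8.07
eef_pos: [522.8, -90.1, 198.5]
eef_rot: [3.141, -0.0, -0.004]
wrist_force: [0.3, 0.3, 0.0]
finger_gap: 94.0
finger_force: 0.0
```

Emit:
step_arm --series '[1, 1.5, -50, 0, 0, 0, 0, -50, 0, 0, 0, 0, -35, 0, 0, 0, 0, -12, 0, 0, 0, 0, 0, 0, 0, 0, 0, 0, 0, 1, 0, 0, 0, 0, 1, 0, 0, 0, 0, 1, 0, 0, 0, 0, 1, 0, 0, 0, 0, 1, 0, 0, 0, 0, 1, 0, 0, 0, 0, 1]'

```text
clock: 9.57
eef_pos: [524.1, -86.3, 51.5]
eef_rot: [3.141, -0.0, -0.0]
wrist_force: [-0.3, -1.3, 0.9]
finger_gap: 41.6
finger_force: 12.0
```

```bash
python3 - <<'E'
from h import *
p,d,i=snap('wrist','w3')
cv2.imwrite('pics/w3c.png',cv2.resize(p[120:400,180:460],None,fx=2,fy=2))
E
```

```text
(no output)
```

View pics/w3c.png

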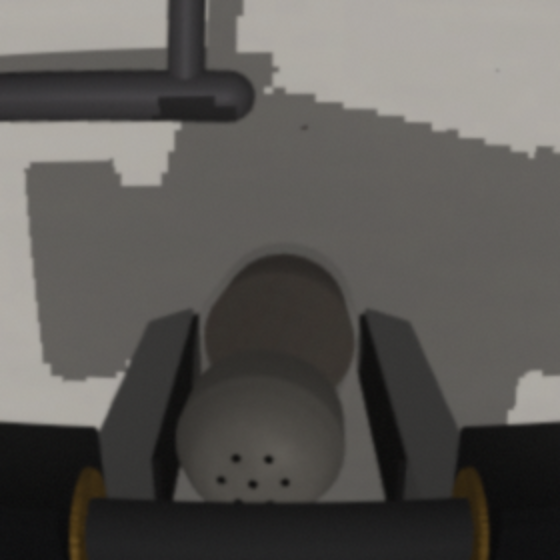

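The dome sits left of the base, so the shaker is slightly tilted in the grip. I'll release and look again.

Emit:
step_arm --series '[0, 0, 0, 0, 0.4, 0, 0, 0, 0, 0.2, 0, 0, 0, 0, 0, 0, 0, 0, 0, 0, 0, 0, 0, 0, 0, 0, 0, 0, 0, 0]'

```text
clock: 10.38
eef_pos: [524.1, -86.1, 51.5]
eef_rot: [-3.142, -0.0, -0.0]
wrist_force: [-0.4, 0.3, -0.3]
finger_gap: 93.5
finger_force: 0.0
```

```bash
python3 - <<'E'
from h import *
p,d,i=snap('wrist','w4'); print(i)
cv2.imwrite('pics/w4c.png',cv2.resize(p[120:400,180:460],None,fx=2,fy=2))
E
```

```text
{'fovy': 65.70646984690485, 'cx': 319.1177595012177, 'cy': 239.03182350347433, 'eye': array([602.61917862, -85.98116991, 204.70443171]), 'orientation': array([ 2.86900988e+00,  5.79364741e-04, -1.57132479e+00])}
```

View pics/w4c.png

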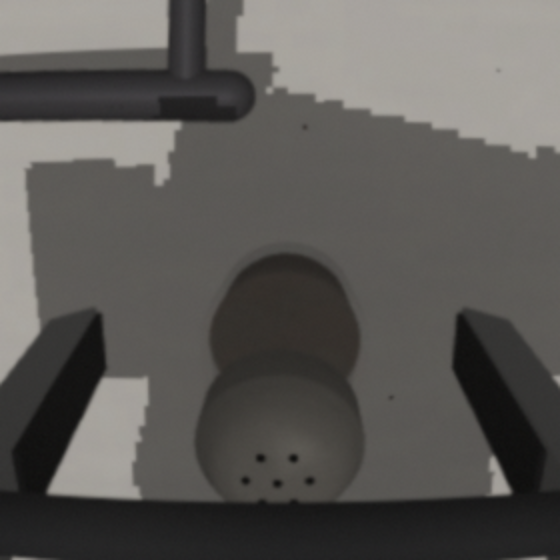

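Upright again and centred at y≈-86, so the spot is about (523,-86). I'll regrip softer.

Emit:
step_arm --series '[-1, -0.2, 3, 0, 0, 0, 0, 0, 0, 0, 0, 0, 0, 0, 0.4, 0, 0, 0, 0, 0.45, 0, 0, 0, 0, 0.5, 0, 0, 0, 0, 0.52, 0, 0, 0, 0, 0.54, 0, 0, 0, 0, 0.56, 0, 0, 0, 0, 0.58, 0, 0, 0, 0, 0.6, 0, 0, 0, 0, 0.6]' --squeeze 6

```text
clock: 11.8
eef_pos: [523.1, -86.4, 54.5]
eef_rot: [3.142, -0.0, -0.0]
wrist_force: [-0.2, -0.8, 0.3]
finger_gap: 41.5
finger_force: 6.0
```

```bash
python3 - <<'E'
from h import *
p,d,i=snap('wrist','w5'); s=manip.read_state(); print(s['finger_gap'],s['finger_force'],s['eef_pos'])
cv2.imwrite('pics/w5c.png',cv2.resize(p[120:400,180:460],None,fx=2,fy=2))
# column extent/holes of dome: compare dark holes centroid
for f in('w3','w4','w5'):
    g=cv2.cvtColor(cv2.imread(f'pics/{f}.png'),6)[340:368,265:360].astype(int); k=cv2.blur(g.astype(np.float32),(9,9))-g
    v,u=np.nonzero(k>25); print(f,len(u),u.mean()+265 if len(u) else None,u.min()+265,u.max()+265)
E
```

```text
41.48941482211641 5.987814902910031 [523.0742321  -86.37409316  54.46690131]
w3 61 295.7704918032787 265 323
w4 52 318.36538461538464 301 336
w5 74 300.2432432432432 265 325
```

It tilts a few degrees by itself in the grip, which is harmless. I'll carry it gently.

Emit:
step_arm --series '[0, 0, 15, 0, 0.62, 0, 0, 30, 0, 0.62, 0, 0, 35, 0, 0.62, -9, 46, 0, 0, 0.62, -9, 46, 0, 0, 0.62, -9, 46, 0, 0, 0.62, -9, 46, 0, 0, 0.62, -9, 46, 0, 0, 0.62, -9, 46, 0, 0, 0.62, -9, 46, 0, 0, 0.62, -9, 46, 0, 0, 0.62, -9, 46, 0, 0, 0.62, 0, 0, 0, 0, 0.62, 0, 0, -30, 0, 0.62, 0, 0, -20, 0, 0.62, 0, 0, 0, 0, 0.62]' --squeeze 9

```text
clock: 13.85
eef_pos: [441.7, 326.6, 83.9]
eef_rot: [3.14, 0.002, -0.001]
wrist_force: [0.2, -0.1, -0.7]
finger_gap: 41.6
finger_force: 9.0
```

Emit:
step_arm --series '[0, 0, -6, 0, 0.62, 0, 0, -4, 0, 0.62, 0, 0, -2, 0, 0.62, 0, 0, 0, 0, 0.62, 0, 0, 0, 0, 0.62]'

```text
clock: 14.48
eef_pos: [442.1, 327.7, 72.6]
eef_rot: [-3.141, -0.0, -0.0]
wrist_force: [-0.0, 1.2, -0.8]
finger_gap: 41.1
finger_force: 9.0
```

```bash
python3 - <<'E'
from h import *
p,d,i=snap('scene','s2'); s=manip.read_state(); print(s['eef_pos'])
cv2.imwrite('pics/s2c.png',cv2.resize(p[230:370,150:350],None,fx=4,fy=4,interpolation=2))
E
```

```text
[442.11047683 327.70318748  72.60925728]
```

View pics/s2c.png

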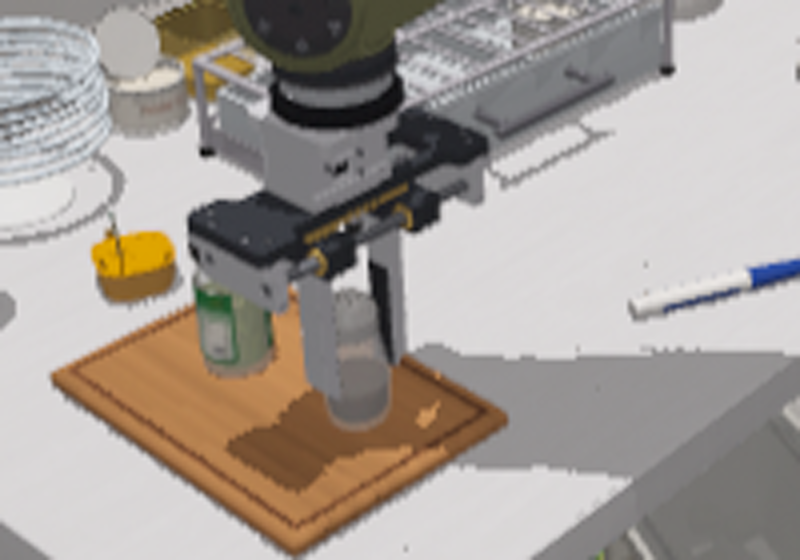

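The shaker stands over the board with a slight lean and its edge touching; the jar stands upright behind it at crop (235,330). Releasing and going to the handle.

Emit:
step_arm --series '[0, 0, -1.5, 0, 0.6, 0, 0, 0, 0, 0.5, 0, 0, 0, 0, 0.4, 0, 0, 0, 0, 0, 0, 0, 0, 0, 0, 0, 0, 50, 0, 0, 0, 0, 60, 0, 0, 16.5, -39, 0, 0.172, 0.3, 16.5, -39, 0, 0.172, 0.745, 16.5, -39, 0, 0.172, 0.745, 16.5, -39, 0, 0.172, 0.745, 16.5, -39, 0, 0.172, 0.745, 16.5, -39, 0, 0.172, 0.745, 16.5, -39, 0, 0.172, 0.745, 16.5, -39, 0, 0.172, 0.745, 16.5, -38, 0, 0.172, 0.745, 0, 0, 0, 0, 0.745, 0, 0, 0, 0, 0.745]'

```text
clock: 16.77
eef_pos: [590.3, -22.0, 180.8]
eef_rot: [-3.141, -0.0, 1.546]
wrist_force: [0.2, -1.0, -0.3]
finger_gap: 23.6
finger_force: 0.0
```

```bash
python3 - <<'E'
from h import *
p,d,i=snap('top','t2'); s=manip.read_state(); print(s['eef_pos'],s['eef_rot'],s['finger_gap'])
cv2.imwrite('pics/t2c.png',cv2.resize(p[200:340,110:310],None,fx=4,fy=4,interpolation=2))
E
```

```text
[590.31178967 -21.59236451 180.95554873] [-3.14142350e+00 -1.43264376e-04  1.54675905e+00] 24.049279346941383
```

View pics/t2c.png

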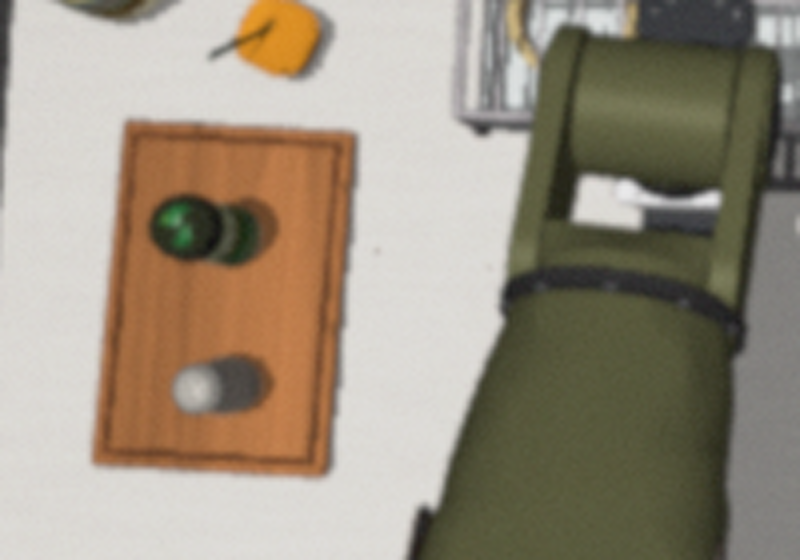

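Both stand upright on the board, jar at (185,228) and shaker at (200,388) in the crop. Lowering onto the handle bar.

Emit:
step_arm --series '[0, 4, -40, 0, 0.745, 0, 0, -35, 0, 0.745, 0, 0, -18, 0, 0.745, 0, 0, -10, 0, 0.745, 0, 0, -10, 0, 0.745, 0, 0, -10, 0, 0.745, 0, 0, 0, 0, 0.745]'

```text
clock: 17.7
eef_pos: [590.4, -18.3, 57.5]
eef_rot: [-3.141, -0.0, 1.548]
wrist_force: [0.1, 0.3, 0.1]
finger_gap: 24.0
finger_force: 0.0
```

Emit:
step_arm --series '[0, 0, 0, 0, 1, 0, 0, 0, 0, 1, 0, 0, 0, 0, 1, 0, 0, 0, 0, 1]' --squeeze 20

```text
clock: 18.2
eef_pos: [590.8, -18.4, 58.4]
eef_rot: [3.141, 0.0, 1.548]
wrist_force: [1.3, -0.5, 4.2]
finger_gap: 10.2
finger_force: 20.0
```

Emit:
step_arm --series '[-6, 0.1, 0, 0, 1, -15, 0.3, 0, 0, 1, -15, 0.3, 0, 0, 1, -15, 0.3, 0, 0, 1, -15, 0.3, 0, 0, 1, -15, 0.3, 0, 0, 1, -15, 0.3, 0, 0, 1, -15, 0.3, 0, 0, 1, -15, 0.3, 0, 0, 1, -15, 0.3, 0, 0, 1, -10, 0.3, 0, 0, 1, -6, 0, 0, 0, 1, 0, 0, 0, 0, 1]'

```text
clock: 19.82
eef_pos: [433.0, -14.6, 58.3]
eef_rot: [3.142, -0.001, 1.548]
wrist_force: [-2.0, 6.5, 9.1]
finger_gap: 10.3
finger_force: 20.0
```

Emit:
step_arm --series '[0, 0, 0, 0, 0.745, 0, 0, 0, 0, 0.745, 0, 0, 0, 0, 0.745, 0, 0, 20, 0, 0.745, 0, 0, 50, 0, 0.745, 0, 0, 60, 0, 0.5, 7, -45, 0, -0.172, 0, 7, -45, 0, 0, 0, 7, -45, 0, 0, 0, 7, -45, 0, 0, 0, 7, -45, 0, 0, 0, 7, -45, 0, 0, 0, 8, -43, 0, 0, 0, 0, 0, 0, 0, 0, 0, 0, 0, 0, 0]'

```text
clock: 21.7
eef_pos: [483.3, -327.8, 187.5]
eef_rot: [-3.141, -0.001, 1.376]
wrist_force: [0.4, 0.5, 0.1]
finger_gap: 93.9
finger_force: 0.0
```

```bash
python3 - <<'E'
from h import *
p,d,i=snap('wrist','w6'); s=manip.read_state(); print(s['eef_pos'],s['eef_rot'],s['finger_gap'],i)
p2,_,_=snap('top','t3')
cv2.imwrite('pics/m6.png',np.hstack([cv2.resize(p,None,fx=.75,fy=.75),cv2.resize(p2[140:300,215:375],(320,320))[:, :].copy() if 0 else cv2.copyMakeBorder(cv2.resize(p2[160:290,220:380],(320,260)),0,100,0,0,cv2.BORDER_CONSTANT)]))
E
```

```text
[ 483.45964691 -327.45451407  187.77545789] [-3.14111576e+00 -3.62944581e-04  1.37629361e+00] 93.88525391093167 {'fovy': 65.70646984690485, 'cx': 319.1177595012177, 'cy': 239.03182350347433, 'eye': array([ 498.71081516, -250.6755231 ,  340.82406517]), 'orientation': array([ 2.86977096e+00,  5.63117713e-04, -1.95445842e-01])}
```

View pics/m6.png

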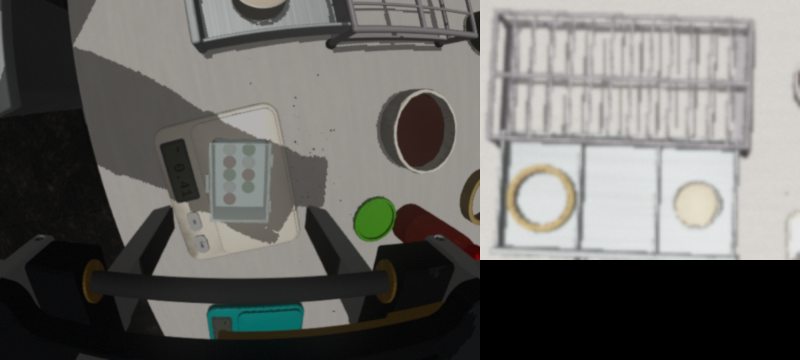

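The wrist view shows the box centred and square between the fingers, lip on the left at (206,183). The top inset shows the tray out with the middle bay free (582–658, 150–248) and the tin at (697,204).

Emit:
step_arm --series '[0, 0, -50, 0, 0, 0, 0, -45, 0, 0, 0, 0, -30, 0, 0, 0, 0, -13, 0, 0, 0, 0, 0, 0, 0, 0, 0, 0, 0, 0.2, 0, 0, 0, 0, 0.3, 0, 0, 0, 0, 0.4, 0, 0, 0, 0, 0.5, 0, 0, 0, 0, 0.5, 0, 0, 0, 0, 0.5]' --squeeze 8

```text
clock: 23.18
eef_pos: [483.7, -328.4, 50.3]
eef_rot: [3.141, 0.0, 1.376]
wrist_force: [-1.3, 1.1, 5.6]
finger_gap: 62.5
finger_force: 8.0
```

```bash
python3 - <<'E'
from h import *
c=lambda u,v,z:w('top' and 't3',220+(u-480)/2-.25,160+v/2-.25,z).round(1)
print('bay corners',c(582,148,46),c(659,148,46),c(582,246,46),c(657,248,46))
print('tin',c(697,204,66),'tape',c(542,198,39),'front panel',c(500,247,70),c(735,253,70))
from scipy.optimize import least_squares
P=None
d,i=load('t3'); fl=240/np.tan(np.radians(i['fovy'])/2)
v,u=np.mgrid[:480,:640]; ray=np.stack([(u-i['cx'])/fl,(v-i['cy'])/fl,np.ones(u.shape)],-1)
P=(ray*d[...,None])@Rm(i['orientation']).T+i['eye']
m=(abs(P[...,0]-540)<55)&(abs(P[...,1]+128)<45)&(P[...,2]>53)&(P[...,2]<80); q=P[m]; print(len(q),q.mean(0),q.min(0),q.max(0))
E
```

```text
bay corners [621.5  38.   46. ] [623.2 -70.9  46. ] [483.6  33.8  46. ] [482.6 -71.1  46. ]
tin [ 543.8 -126.1   66. ] tape [550.3  93.4  39. ] front panel [479.9 143.5  70. ] [ 477.3 -179.3   70. ]
314 [ 546.72016589 -124.76620508   58.3519938 ] [ 512.45068308 -155.95498828   53.03550434] [576.81911935 -92.10717404  73.18678435]
```

Emit:
step_arm --series '[0, 0, 20, 0, 0.5, 0, 0, 40, 0, 0.5, 0, 0, 45, 0, 0.5, 9.4, 44, 0, 0.172, 0.5, 9.4, 44, 0, 0, 0.5, 9.4, 44, 0, 0, 0.5, 9.4, 44, 0, 0, 0.5, 9.4, 44, 0, 0, 0.5, 9.4, 44, 0, 0, 0.5, 9.4, 44, 0, 0, 0.5, 0, 0, 0, 0, 0.5, 0, 0, 0, 0, 0.5]'

```text
clock: 24.68
eef_pos: [549.2, -20.6, 154.7]
eef_rot: [-3.141, 0.0, 1.548]
wrist_force: [0.5, -0.5, -0.7]
finger_gap: 62.7
finger_force: 8.0
```

```bash
python3 - <<'E'
from h import *
p,d,i=snap('wrist','w7'); s=manip.read_state(); print(s['eef_pos'],s['eef_rot'],s['finger_gap'],i)
cv2.imwrite('pics/w7c.png',p)
E
```

```text
[549.16973473 -21.00028943 154.74491354] [-3.14117905e+00  1.16959090e-04  1.54715790e+00] 62.76985527132667 {'fovy': 65.70646984690485, 'cx': 319.1177595012177, 'cy': 239.03182350347433, 'eye': array([551.10202541,  58.09966251, 307.94315682]), 'orientation': array([ 2.86907584e+00,  1.30876617e-04, -2.31063377e-02])}
```

View pics/w7c.png

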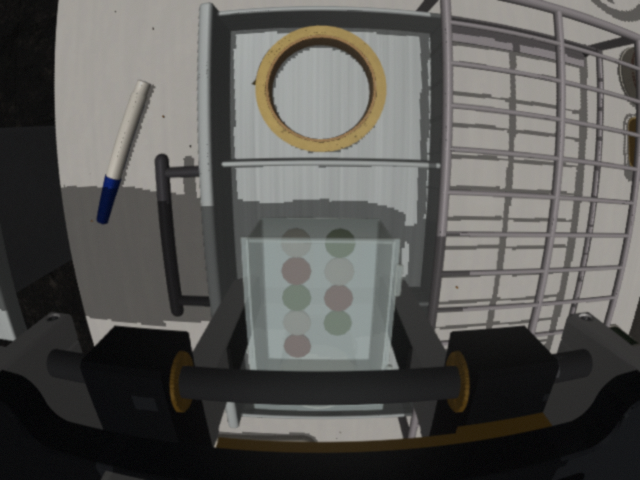

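The picture shows the divider at row 163, y≈40. The held box spans rows 239–412, so its centre is about 3 mm nearer -y than the TCP. I'll shift +9 in y and lower.

Emit:
step_arm --series '[1, 9.3, 0, 0, 0.5, 0, 0, -40, 0, 0.5, 0, 0, -35, 0, 0.5, 0, 0, -20, 0, 0.5, 0, 0, -8, 0, 0.5, 0, 0, -5, 0, 0.5, 0, 0, 0, 0, 0.5, 0, 0, 0, 0, 0.5]'

```text
clock: 25.72
eef_pos: [550.7, -11.0, 47.7]
eef_rot: [3.14, 0.0, 1.548]
wrist_force: [-0.4, 1.0, 0.9]
finger_gap: 62.6
finger_force: 8.0
```

Emit:
step_arm --series '[0, 0, -3, 0, 0.5, 0, 0, -2, 0, 0.5, 0, 0, 0, 0, 0.5, 0, 0, 0, 0, 0.5]'

```text
clock: 26.22
eef_pos: [550.6, -11.0, 42.3]
eef_rot: [3.141, 0.0, 1.548]
wrist_force: [-0.1, 0.1, 4.4]
finger_gap: 62.4
finger_force: 8.0
```

Emit:
step_arm --series '[0, 0, 0, 0, 0.2, 0, 0, 0, 0, 0.2, 0, 0, 0, 0, 0.2, 0, 0, 20, 0, 0.2, 0, 0, 40, 0, 0.2, 0, 0, 55, 0, 0.11, -2, -38, 0, 0, 0.11, -2, -38, 0, 0, 0.11, -2, -38, 0, 0, 0.11, 0, 0, 0, 0, 0.11, 0, 0, 0, 0, 0.11]'

```text
clock: 27.6
eef_pos: [544.3, -124.4, 156.8]
eef_rot: [-3.141, -0.0, 1.548]
wrist_force: [-0.7, 0.3, 0.1]
finger_gap: 83.6
finger_force: 0.0
```

```bash
python3 - <<'E'
from h import *
p,d,i=snap('wrist','w8'); s=manip.read_state(); print(s['eef_pos'],s['eef_rot'],s['finger_gap'],i)
cv2.imwrite('pics/w8c.png',p)
E
```

```text
[ 544.37971488 -124.12286076  156.84339203] [-3.14136172e+00 -1.62095542e-04  1.54846604e+00] 83.50839321214096 {'fovy': 65.70646984690485, 'cx': 319.1177595012177, 'cy': 239.03182350347433, 'eye': array([546.22457669, -45.81648111, 310.09422003]), 'orientation': array([ 2.86944340e+00, -8.97744301e-05, -2.34199751e-02])}
```

View pics/w8c.png

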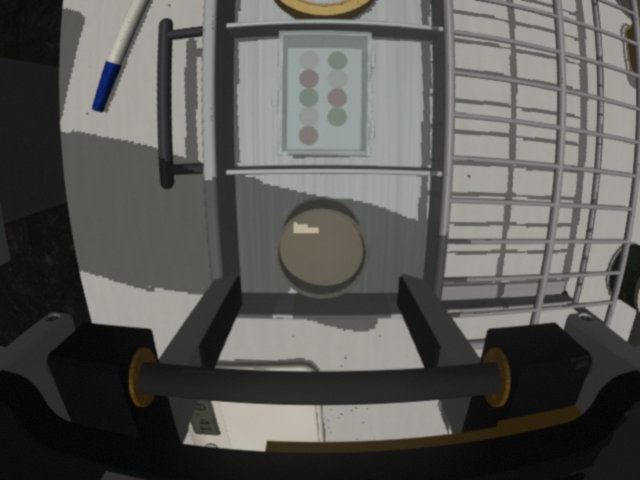

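The box lies flat in the middle bay, (280–373, 30–160). The tin is at (321,248), or about (546,-120.5).

Emit:
step_arm --series '[1.5, 3.7, -30, 0, 0.11, 0, 0, -40, 0, 0.11, 0, 0, -25, 0, 0.11, 0, 0, -12, 0, 0.11, 0, 0, 0, 0, 0.11, 0, 0, 0, 0, 0.2, 0, 0, 0, 0, 0.25, 0, 0, 0, 0, 0.3, 0, 0, 0, 0, 0.4, 0, 0, 0, 0, 0.4, 0, 0, 0, 0, 0.4]' --squeeze 10

```text
clock: 29.02
eef_pos: [546.1, -121.3, 50.4]
eef_rot: [3.141, 0.0, 1.548]
wrist_force: [-0.7, 0.8, 6.2]
finger_gap: 65.6
finger_force: 10.0
```

Emit:
step_arm --series '[0, 0, 15, 0, 0.4, 0, 0, 35, 0, 0.4, 0, 0, 40, 0, 0.4, -7, -28, 0, 0, 0.4, -7, -28, 0, 0, 0.4, -7, -28, 0, 0, 0.4, -7, -28, 0, 0, 0.4, -7, -28, 0, 0, 0.4, -7, -28, 0, 0, 0.4, -7, -28, 0, 0, 0.4, -7, -28, 0, 0, 0.4, 0, 0, 0, 0, 0.4, 0, 0, -30, 0, 0.4, 0, 0, -25, 0, 0.4, 0, 0, -15, 0, 0.4, 0, 0, 0, 0, 0.4]'

```text
clock: 31.02
eef_pos: [489.8, -344.6, 69.5]
eef_rot: [-3.14, -0.001, 1.548]
wrist_force: [-0.1, 0.9, -1.2]
finger_gap: 65.7
finger_force: 10.0
```

Emit:
step_arm --series '[-1.5, -3, -4, 0, 0.4, 0, 0, -4, 0, 0.4, 0, 0, -2, 0, 0.4, 0, 0, 0, 0, 0.4, 0, 0, 0, 0, 0.4]'

```text
clock: 31.65
eef_pos: [488.4, -348.3, 60.1]
eef_rot: [3.141, 0.0, 1.548]
wrist_force: [0.3, 0.1, -0.9]
finger_gap: 65.9
finger_force: 10.0
```

Emit:
step_arm --series '[0, 0, -1.5, 0, 0.4, 0, 0, 0, 0, 0.4, 0, 0, 0, 0, 0.2, 0, 0, 0, 0, 0.1, 0, 0, 0, 0, 0.1, 0, 0, 20, 0, 0.1, 0, 0, 50, 0, 0.1, 0, 0, 50, 0, 0.3, -7, 42, 0, 0, 0.745, -7, 42, 0, 0, 0.745, -7, 42, 0, 0, 0.745, -7, 42, 0, 0, 0.745, -7, 42, 0, 0, 0.745, -7, 42, 0, 0, 0.745, -7, 42, 0, 0, 0.745, -6, 40, 0, 0, 0.745, 0, 0, 0, 0, 0.745, 0, 0, 0, 0, 0.745]'

```text
clock: 33.9
eef_pos: [433.7, -14.6, 179.3]
eef_rot: [3.14, 0.0, 1.548]
wrist_force: [0.8, -0.2, 0.6]
finger_gap: 23.9
finger_force: 0.0
```

```bash
python3 - <<'E'
from h import *
p,d,i=snap('top','t4'); fl=240/np.tan(np.radians(i['fovy'])/2)
v,u=np.mgrid[:480,:640]; ray=np.stack([(u-i['cx'])/fl,(v-i['cy'])/fl,np.ones(u.shape)],-1)
P=(ray*d[...,None])@Rm(i['orientation']).T+i['eye']
m=(abs(P[...,0]-488)<60)&(abs(P[...,1]+348)<80)&(P[...,2]>50)&(P[...,2]<95); q=P[m]; print(len(q),q.mean(0).round(1),((q.min(0)+q.max(0))/2).round(1))
E
```

```text
468 [ 488.  -352.1   64. ] [ 487.7 -351.4   66.5]
```

Emit:
step_arm --series '[-0.5, 0, -40, 0, 0.745, 0, 0, -35, 0, 0.745, 0, 0, -18, 0, 0.745, 0, 0, -10, 0, 0.745, 0, 0, -10, 0, 0.745, 0, 0, -8, 0, 0.745, 0, 0, 0, 0, 0.745, 0, 0, 0, 0, 1, 0, 0, 0, 0, 1, 0, 0, 0, 0, 1, 0, 0, 0, 0, 1]' --squeeze 20

```text
clock: 35.33
eef_pos: [433.1, -14.2, 57.8]
eef_rot: [3.141, 0.0, 1.548]
wrist_force: [-0.7, 0.2, 4.4]
finger_gap: 10.4
finger_force: 20.0
```

Emit:
step_arm --series '[6, -0.1, 0, 0, 1, 12, -0.3, 0, 0, 1, 15, -0.3, 0, 0, 1, 15, -0.3, 0, 0, 1, 15, -0.4, 0, 0, 1, 15, -0.4, 0, 0, 1, 15, -0.4, 0, 0, 1, 15, -0.4, 0, 0, 1, 15, -0.4, 0, 0, 1, 12, -0.3, 0, 0, 1, 10, -0.2, 0, 0, 1, 6, -0.1, 0, 0, 1, 3, -0.1, 0, 0, 1, 0, 0, 0, 0, 1]'

```text
clock: 37.08
eef_pos: [587.4, -18.1, 57.8]
eef_rot: [3.14, 0.0, 1.548]
wrist_force: [1.6, -0.7, 4.0]
finger_gap: 9.9
finger_force: 20.0
```

Emit:
step_arm --series '[2, 0, 0, 0, 1, 2, 0, 0, 0, 1, 1, 0, 0, 0, 1, 0, 0, 0, 0, 1, 0, 0, 0, 0, 1]'

```text
clock: 37.7
eef_pos: [591.5, -18.1, 57.8]
eef_rot: [-3.141, 0.0, 1.548]
wrist_force: [-4.1, -0.9, 8.8]
finger_gap: 10.3
finger_force: 20.0
```

Emit:
step_arm --series '[1.5, 0, 0, 0, 1, 0, 0, 0, 0, 1, 0, 0, 0, 0, 1]'

```text
clock: 38.08
eef_pos: [591.7, -18.1, 57.7]
eef_rot: [-3.137, 0.0, 1.548]
wrist_force: [-16.9, -2.1, 16.7]
finger_gap: 10.1
finger_force: 20.0
```

Emit:
step_arm --series '[0, 0, 0, 0, 0.745, 0, 0, 0, 0, 0.745, 0, 0, 0, 0, 0.745, 0, 0, 20, 0, 0.745, 0, 0, 50, 0, 0.745, 0, 0, 50, 0, 0.5, -16.5, 38.5, 0, -0.172, 0.2, -16.5, 38.5, 0, -0.172, 0, -16.5, 38.5, 0, -0.172, 0, -16.5, 38.5, 0, -0.172, 0, -16.5, 38.5, 0, -0.172, 0, -16.5, 38.5, 0, -0.172, 0, -16.5, 38.5, 0, -0.172, 0, -16.5, 38.5, 0, -0.172, 0, -16.5, 38.5, 0, -0.172, 0, 0, 0, 0, 0, 0, 0, 0, 0, 0, 0]'

```text
clock: 40.2
eef_pos: [445.1, 328.1, 178.2]
eef_rot: [-3.141, -0.001, 0.003]
wrist_force: [-0.4, 0.6, -0.4]
finger_gap: 93.9
finger_force: 0.0
```

```bash
python3 - <<'E'
from h import *
p,d,i=snap('wrist','w9'); s=manip.read_state(); print(s['eef_pos'],s['eef_rot'])
p2,_,_=snap('top','t5')
cv2.imwrite('pics/m9.png',np.hstack([cv2.resize(p,None,fx=.75,fy=.75),cv2.copyMakeBorder(cv2.resize(p2[160:340,220:380],(320,360)),0,0,0,0,cv2.BORDER_CONSTANT)]))
E
```

```text
[445.30652537 327.79583582 178.04132185] [-3.14142967e+00 -5.39459689e-04  1.42905196e-03]
```

View pics/m9.png

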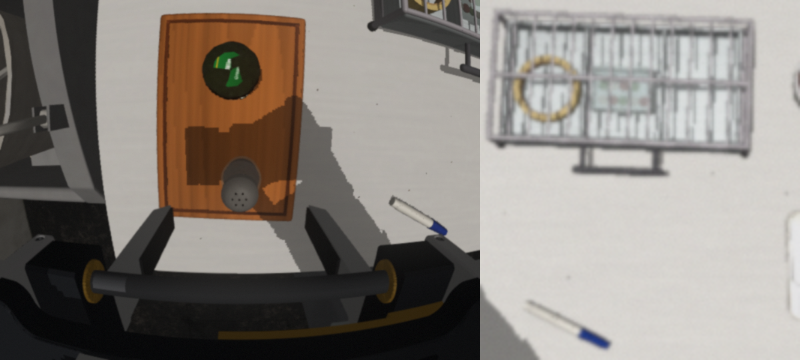

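The tray is home with the box under the shelf, and the shaker stands upright centred between the fingers at (241,190). Grasping it.

Emit:
step_arm --series '[-3, 0, -40, 0, 0, 0, 0, -40, 0, 0, 0, 0, -22, 0, 0, 0, 0, -6.5, 0, 0, 0, 0, 0, 0, 0, 0, 0, 0, 0, 0.4, 0, 0, 0, 0, 0.45, 0, 0, 0, 0, 0.5, 0, 0, 0, 0, 0.53, 0, 0, 0, 0, 0.56, 0, 0, 0, 0, 0.6, 0, 0, 0, 0, 0.62, 0, 0, 0, 0, 0.62]' --squeeze 9

```text
clock: 41.92
eef_pos: [441.9, 328.5, 68.9]
eef_rot: [3.141, 0.0, -0.0]
wrist_force: [0.6, -1.1, 1.6]
finger_gap: 41.5
finger_force: 9.0
```

Emit:
step_arm --series '[0, 0, 15, 0, 0.62, 0, 0, 35, 0, 0.62, 0, 0, 35, 0, 0.62, 9, -46, 0, 0, 0.62, 9, -46, 0, 0, 0.62, 9, -46, 0, 0, 0.62, 9, -46, 0, 0, 0.62, 9, -46, 0, 0, 0.62, 9, -46, 0, 0, 0.62, 9, -46, 0, 0, 0.62, 9, -46, 0, 0, 0.62, 9, -46, 0, 0, 0.62, 0, 0, 0, 0, 0.62, 0, 0, -40, 0, 0.62, 0, 0, -25, 0, 0.62, 0, 0, -20, 0, 0.62, 0, 0, 0, 0, 0.62, 0, 0, 0, 0, 0.62]'

```text
clock: 44.18
eef_pos: [523.4, -85.1, 70.2]
eef_rot: [3.141, -0.001, 0.0]
wrist_force: [0.4, -0.2, -1.2]
finger_gap: 41.5
finger_force: 9.0
```

Emit:
step_arm --series '[0, -1.3, -6, 0, 0.62, 0, 0, -5, 0, 0.62, 0, 0, -3, 0, 0.62, 0, 0, 0, 0, 0.62, 0, 0, -1, 0, 0.62, 0, 0, 0, 0, 0.62]'

```text
clock: 44.92
eef_pos: [522.9, -86.8, 54.0]
eef_rot: [-3.142, -0.0, -0.0]
wrist_force: [-0.4, -0.2, -0.8]
finger_gap: 41.8
finger_force: 9.0
```

Emit:
step_arm --series '[0, 0, 0, 0, 0.58, 0, 0, 0, 0, 0.52, 0, 0, 0, 0, 0.4, 0, 0, 0, 0, 0, 0, 0, 0, 0, 0, 0, 0, 0, 0, 0, 0, 0, 50, 0, 0, 0, 0, 60, 0, 0, 0, 0, 60, 0, 0, -40, -9, 6, 0, 0, -43.6, -9, 0, 0, 0, 0, 0, 0, 0, 0, 0, 0, 0, 0, 0]'

```text
clock: 46.55
eef_pos: [439.7, -104.8, 230.2]
eef_rot: [3.141, -0.001, -0.0]
wrist_force: [0.3, -0.7, 0.0]
finger_gap: 94.1
finger_force: 0.0
```

```bash
cat > cmp.py <<'E'
from h import *
def comp(a,b,box,hint,z):
    # shift of an object patch between views a and b, in world mm (poses corrected)
    A=cv2.imread(f'pics/{a}.png',0);B=cv2.imread(f'pics/{b}.png',0); u0,v0,u1,v1=box
    r=cv2.matchTemplate(cv2.resize(B[v0-25:v1+25,u0-25:u1+25],None,fx=4,fy=4,interpolation=2),cv2.resize(A[v0:v1,u0:u1],None,fx=4,fy=4,interpolation=2),cv2.TM_CCOEFF_NORMED)
    _,s,_,l=cv2.minMaxLoc(r); du,dv=l[0]/4-25,l[1]/4-25
    uc,vc=hint; p=w(a,uc,vc,z,True);q=w(b,uc+du,vc+dv,z,True)
    print('px shift',du,dv,'score',s,'was',p.round(1),'now',q.round(1),'diff',(q-p).round(1))
E
python3 - <<'E'
from cmp import *
p,d,i=snap('wrist','w10'); print(manip.read_state()['eef_pos'],i['eye'])
comp('w1','w10',(276,108,326,153),(300,131),84)
comp('w1','w10',(150,40,300,75),(225,62),50)
E
```

```text
[ 439.89637893 -104.70798743  230.01877953] [ 518.16859162 -104.62410841  383.55407259]
px shift -1.25 1.0 score 0.9877204298973083 was [523.3 -89.3  84. ] now [523.1 -88.3  84. ] diff [-0.1  1.   0. ]
px shift 0.0 0.75 score 0.9980876445770264 was [590.1 -19.7  50. ] now [590.2 -19.7  50. ] diff [ 0.1 -0.1 -0. ]
```

The shaker is back within 1 mm, and the handle is exactly where it started. Now the jar.

Emit:
step_arm --series '[11, 44, 0, 0, 0, 11, 44, 0, 0, 0, 11, 44, 0, 0, 0, 11, 44, 0, 0, 0, 11, 44, 0, 0, 0, 11, 44, 0, 0, 0, 11, 44, 0, 0, 0, 11, 44, 0, 0, 0, 11, 44, 0, 0, 0, 11, 44, 0, 0, 0, 0, 0, 0, 0, 0, 0, 0, 0, 0, 0]'

```text
clock: 48.1
eef_pos: [549.3, 335.3, 229.1]
eef_rot: [3.141, 0.001, 0.0]
wrist_force: [0.4, -1.0, -0.5]
finger_gap: 93.9
finger_force: 0.0
```

Emit:
step_arm --series '[1, 0, -50, 0, 0, 0, 0, -50, 0, 0, 0, 0, -30, 0, 0, 0, 0, -11, 0, 0, 0, 0, 0, 0, 0, 0, 0, 0, 0, 0.4, 0, 0, 0, 0, 0.45, 0, 0, 0, 0, 0.5, 0, 0, 0, 0, 0.55, 0, 0, 0, 0, 0.6, 0, 0, 0, 0, 0.6]' --squeeze 12

```text
clock: 49.48
eef_pos: [550.3, 335.2, 89.0]
eef_rot: [3.142, -0.0, -0.0]
wrist_force: [-0.1, 0.1, 0.8]
finger_gap: 44.3
finger_force: 12.0
```

Carrying to (538, 70.5).

Emit:
step_arm --series '[0, 0, 20, 0, 0.6, 0, 0, 40, 0, 0.6, -2, -44, 0, 0, 0.6, -2, -44, 0, 0, 0.6, -2, -44, 0, 0, 0.6, -2, -44, 0, 0, 0.6, -2, -44, 0, 0, 0.6, -2, -44, 0, 0, 0.6, 0, 0, 0, 0, 0.6, 0, 0, -30, 0, 0.6, 0, 0, -25, 0, 0.6, 0, 0, -10, 0, 0.6, 0, 0, 0, 0, 0.6, 0, 0, 0, 0, 0.6]'

```text
clock: 51.22
eef_pos: [538.8, 71.5, 85.1]
eef_rot: [-3.141, -0.002, 0.0]
wrist_force: [1.0, -0.6, -0.8]
finger_gap: 44.8
finger_force: 12.0
```

Emit:
step_arm --series '[-0.7, -0.8, -5, 0, 0.6, 0, 0, -4, 0, 0.6, 0, 0, -2, 0, 0.6, 0, 0, 0, 0, 0.6, 0, 0, -0.5, 0, 0.6, 0, 0, 0, 0, 0.6, 0, 0, 0, 0, 0.5, 0, 0, 0, 0, 0.3, 0, 0, 0, 0, 0, 0, 0, 0, 0, 0, 0, 0, 50, 0, 0, 0, 0, 55, 0, 0, 0, 0, 51, 0, 0, -40, -3, 0, 0, 0, -40.5, -3, 0, 0, 0, 0, 0, 0, 0, 0, 0, 0, 0, 0, 0]'

```text
clock: 53.35
eef_pos: [457.5, 64.5, 228.7]
eef_rot: [-3.142, -0.001, -0.0]
wrist_force: [-0.0, -0.7, -0.2]
finger_gap: 93.9
finger_force: 0.0
```

```bash
python3 - <<'E'
from cmp import *
p,d,i=snap('wrist','w11'); print(manip.read_state()['eef_pos'],manip.read_state()['finger_gap'])
comp('w2','w11',(280,103,346,168),(312.6,135.2),105)
comp('w2','w11',(440,110,490,160),(465,135),84)
# scale/tin/box heights from the top view
p,d,i=snap('top','t6'); fl=240/np.tan(np.radians(i['fovy'])/2)
v,u=np.mgrid[:480,:640]; ray=np.stack([(u-i['cx'])/fl,(v-i['cy'])/fl,np.ones(u.shape)],-1)
P=(ray*d[...,None])@Rm(i['orientation']).T+i['eye']
for n,c,lo in [('tin',(488,-348),50),('shk',(523,-87),78),('jar',(538,70),95)]:
    m=(abs(P[...,0]-c[0])<55)&(abs(P[...,1]-c[1])<55)&(P[...,2]>lo)&(P[...,2]<115); q=P[m]; print(n,len(q),q.mean(0).round(1),((q.min(0)+q.max(0))/2).round(1))
g0=cv2.imread('pics/top0.png',0)[265:325,370:445]; g1=cv2.imread('pics/t6.png')[265:325,370:445]
hc=cv2.HoughCircles(cv2.resize(cv2.cvtColor(g1,6),None,fx=4,fy=4),3,1,200,param1=80,param2=20,minRadius=35,maxRadius=60); print(hc)
if hc is not None:
    x,y,r=hc[0,0]; print(w('t6',370+x/4-.4,265+y/4-.4,74).round(1))
E
```

```text
[457.68607437  64.48694947 228.52277385] 93.8199146491621
px shift -0.25 1.0 score 0.9952870607376099 was [538.   70.1 105. ] now [537.4  69.8 105. ] diff [-0.6 -0.4 -0. ]
px shift -0.75 0.25 score 0.9969759583473206 was [542.5 -56.8  84. ] now [542.6 -56.   84. ] diff [0.  0.8 0. ]
tin 471 [ 488.  -352.2   64.1] [ 487.8 -351.4   65.7]
shk 114 [522.3 -86.   85.5] [522.3 -86.3  85.9]
jar 222 [536.   70.3 104.1] [536.3  70.4 103.5]
[[[156.5  77.5  51.3]]]
[ 486.3 -346.5   74. ]
```

```bash
python3 -c "
from cell import manip
print(manip.sign_off())"
```

```text
the job is handed in; nothing more can be done
None
```

The changeover is done and handed in at about 53 s: box flat in the tray's middle bay, tin upright on the middle of the pan, tray pushed home, and jar and shaker back within about 1 mm of their original spots.

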